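# Hold the pressure tester on the boiler's tilted test nipple

### The arm

A 6-joint arm with a two-finger parallel gripper is mounted at the origin on the work surface. World frame = base frame: x ahead of the robot, y to its left, z up, the work surface at z = 0. Lengths are in m, angles in rad, forces in N, time in s.
With the tool pointing down it reaches from about 0.325 to 0.775 m from the base axis. Payload 5.5 kg.
Tool frame: the origin (TCP) lies at the very end of the fingers, on their centre line; the grasp point (between the pads) lies 19 mm behind it (pinch_z is the distance from the TCP to the grasp point, in m); z points along the fingers, y is the line along which they close (so a half turn about z gives the same grasp; the last joint's range is limited). The gripper opens to 85 mm and grips with 20 to 120 N. Pads are 22 mm wide; open, the fingers measure 114 mm over their backs; the gripper's body (76 mm by 85 mm) begins 54 mm behind the grasp point. The pads swing forward as they close: fully open they stand 13 mm farther back than shut.
Start: joints at [1.1, 0.091, 1.231, -0, 1.82, -0.057], TCP at [0.241, 0.549, 0.231] pointing down, gripper open.
Joint ranges: [-2.87, 2.87], [-0.86, 2.18], [0.17, 2.46], [-1.51, 4.65], [0.06, 2.69], [-2.65, 2.65]. Speed limits (rad/s): [2.57, 2.57, 3.01, 3.14, 3.14, 3.14].

### API

Orientations are given as [roll, pitch, yaw] about the fixed x, y, z axes, in that order (R = Rz(yaw) Ry(pitch) Rx(roll)).
In Python, from bench import * gives the robot as it stands. The module is installed in compiled form; this text tells all that it offers.
- The arm moves only by the shell command python3 -m handwheel 'ROWS' [FORCE]. ROWS is JSON, a list of rows, each an object with "fingers": the closure, from 0 (fully open) to 1 (shut); "slide": the shift along the tool's x, y, z in mm, a list of three; "turn": the turn, a rotation vector about the tool's x, y, z in rad, a list of three. In form: [{"fingers": fingers, "slide": [x, y, z], "turn": [wx, wy, wz]}, ...]. A call has 1 to 8 rows; each row shifts and turns the commanded pose from where the row before left it, along the tool's axes as they then stand; what a row does not reach is not made up. A row lasts 1/10 s, in which the tool goes at most 50 mm and 8.59 degrees, less where a joint would pass 70% of its speed; a pose out of reach is approached as far as the arm can. A call is refused whole if a number of a shift passes 50 or a number of a turn 0.15, either way. A call with a gripper value outside its range is refused whole. The fingers move at their own pace and stop on an object; FORCE is the grip in N (left out, the last holds). Time passes only in rows, so rows that do not move let the fingers close. It gives the time, the measured TCP pose, the force, the opening and the grip force at its end, in the units of the state.
- read_state(): the state, without advancing time (a new reading comes with each control period).
- camera(name): name is "scene" or "top" or "wrist"; returns a dict with "image" (384x512x3 uint8, blue, green, red), "fov_y" (degrees; the focal length in pixels is half the picture's height over the tangent of half this angle, whatever the lens; pixels are square), "cx", "cy" (the principal point, pixels), "view" (4x4, takes a point from world to camera coordinates); the wrist camera has in their place "hand_eye" (4x4, takes a point from camera to tool coordinates, whose origin is the TCP and whose axes are the flange's). Camera axes: x right, y down, z forward; pixel columns grow to the right and rows downward; lengths in m; the calibration is good to about 2 mm. A picture is of the moment at which its call begins: read the wrist's pose just before it. There is no depth.
- close_job(): hands the job in; it is judged then, once.
The state is a dict: "t": time; "joint_positions": joint angles; "dq": joint speeds; "effort": joint torques, N m; "eef_pos": TCP position; "tcp_rot": TCP orientation; "ft_force": force on the tool from outside, world axes, zero at the start; "torque": the same for the moment, N m; "finger_gap": finger opening in m; "finger_force": force on a finger pad.
Only numpy, scipy, OpenCV 4.12 (cv2) and the standard library are available. Lean on these libraries where they do the work, as an engineer would, in place of code of your own. Each camera call takes 0.05 s, during which the arm holds its last target. There are 200 camera calls.

### The job

The espresso boiler on its steel plate is charged for a leak test: take the pressure tester out of the wooden rest, press its coupler squarely onto the boiler's tilted test nipple until the nipple's spring sleeve snaps fully home, and keep it pressed on so the gauge can be read. Do not ram it, keep the gripper off the boiler, and leave the other things on the bench where they are. The job finishes while you are still holding the tester pressed home: do not let go.

Things in the scene. Friction and masses are not known exactly. Their poses are not given: they have to be found in the camera images.
- tester_grip (a point): pressure tester, 112 mm tall, 0.26 kg: black handle, side gauge, steel bell below, standing in the rest. Point: handle centre, on the axis; z up the axis, x to the gauge. Handle 24 mm (y, the flats) x 32 (x) x 50 tall; a 36 mm finger guard lies 25 to 29 mm below the point, the 40 mm gauge 17 to 57 mm below it and 25 to 46 mm out along x. Grip across the flats, fingers down the axis
- tester_mouth (a point): centre of the coupler bell's flat lower rim, 87 mm below tester_grip on the same axis, same axes. Bell 28 mm outside, 34 mm tall; its mouth is flared from 21 mm to a 12.5 mm bore within the first 7 mm; the bore ends 29 mm above the rim
- rest: fixed wooden block 90 x 90 x 40 mm with a round pocket 31 mm wide and 22 mm deep in the middle of its top, in which the tester stands. Origin: centre of its underside
- boiler: fixed brass boiler, 92 mm across, with a sloping shoulder, bolted to a steel plate 150 x 120 x 12 mm; dome top 93 mm high, upright safety valve 128 mm. The nipple stands on the shoulder on the boiler's own -x side; the valve, two terminals, two hexagon plugs on the far shoulder and the black thermostat are not for the coupler. Origin: centre of the plate's underside, z up
- nipple_tip (a point): tip centre of the steel test nipple, a slim round stem with a ring sleeve, leaning 30 degrees from upright away from the boiler. z: the nipple's axis, outward and up; the tester's z must lie along it. Stem 10 mm thick, its last 5 mm tapered to 5.6 mm. The sleeve, 27 mm across, has its flat top 20 mm below the tip along -z; the bell goes over the stem and its rim pushes the sleeve down
- sleeve (a joint): travel of the nipple's spring sleeve in m, along the nipple's -z: 0 released, 0.0065 fully home on its stop. It resists with about 14 N until it gives, then goes over centre and snaps home, its push falling to about 6 N at the stop, which is hard and rigid. It springs back out when the coupler is let go
- screwdriver: black-handled screwdriver, 190 mm, lying between rest and boiler; leave it
- wrench: steel combination wrench, 180 mm, lying; leave it
- gasket: black rubber group gasket, a ring 72 mm across and 8 mm high, lying; leave it
- portafilter: steel portafilter with black handle, bowl 68 mm across and 42 mm high; leave it
- tamper: coffee tamper, 58 mm across, 84 mm tall, standing; leave it
- tray: open steel tray with screws, 150 x 100 x 22 mm; leave it
- cup: white cup, 66 mm across, 62 mm tall; leave it

How it is judged:
By the outcome, as a careful person would: the job done as asked, in the order asked, and still so for the second after the job is handed in, while the arm keeps its last pose, push and grip.
It also fails if it takes over 38 s, if anything falls off the work surface, if the arm or the gripper's body presses on something with over 40 N, if the wrist force passes 120 N, or if a joint passes its speed limit or range.

## Working session

There is one attempt and no reset: what is moved stays moved. The work goes in short steps, Python scripts to look and compute and a shell command to move; the robot and the scene stay as the last step left them, time stands still between calls to the robot, and variables do not carry over. Pictures are saved under pics/ and viewed, at most 10 in all, crops included, and the job is handed in when it is done.

```bash
mkdir -p pics; cat > h.py <<'E'
from bench import *
import numpy as np, cv2
from scipy.spatial.transform import Rotation as R
def T(s):
    M=np.eye(4);M[:3,:3]=R.from_euler('xyz',s['tcp_rot']).as_matrix();M[:3,3]=s['eef_pos'];return M
def shot(name,f=None):
    s=read_state();c=camera(name)
    if name=='wrist': c['c2w']=T(s)@c['hand_eye']
    else: c['c2w']=np.linalg.inv(c['view'])
    c['f']=192/np.tan(np.radians(c['fov_y']/2))
    if f: cv2.imwrite('pics/'+f,c['image'])
    return c
def ray(c,u,v):
    d=c['c2w'][:3,:3]@np.array([(u-c['cx'])/c['f'],(v-c['cy'])/c['f'],1]);return c['c2w'][:3,3],d/np.linalg.norm(d)
def onz(c,u,v,z):
    o,d=ray(c,u,v);return o+d*(z-o[2])/d[2]
def tri(rs):
    A=0;b=0
    for o,d in rs:
        P=np.eye(3)-np.outer(d,d);A=A+P;b=b+P@o
    x=np.linalg.solve(A,b);return x,[np.linalg.norm((np.eye(3)-np.outer(d,d))@(x-o)) for o,d in rs]
def proj(c,p):
    q=np.linalg.inv(c['c2w'])@np.append(p,1);return q[:2]/q[2]*c['f']+[c['cx'],c['cy']]
E
python3 - <<'E'
from h import *
a=shot('top','top.png');b=shot('scene','scene.png')
for c in(a,b):print(c['fov_y'],c['cx'],c['cy'],c['c2w'].round(3).tolist())
import pickle;pickle.dump((a,b),open('ab.pkl','wb'))
s=read_state();print(s)
E
```

```text
50.93997328387921 256.90945188389225 193.71759701343652 [[0.013, -0.987, 0.16, 0.369], [-1.0, -0.013, -0.001, -0.01], [0.003, -0.16, -0.987, 1.338], [0.0, 0.0, 0.0, 1.0]]
51.498967813382286 252.0175350414048 192.8980018264071 [[-0.889, 0.346, -0.3, 0.866], [0.458, 0.667, -0.588, 0.572], [-0.003, -0.66, -0.751, 0.847], [0.0, 0.0, 0.0, 1.0]]
{'t': 0.1, 'joint_positions': array([ 1.10028877e+00,  9.18130085e-02,  1.23181014e+00, -1.45667223e-05,
        1.81979975e+00, -5.66935514e-02]), 'dq': array([-3.59326198e-04, -5.02263667e-04, -3.07965954e-03, -1.27314863e-03,
        9.23731853e-04,  9.23184826e-05]), 'effort': array([ 1.63609729e-03, -4.60215604e+01, -4.19218719e+01, -5.64032507e-05,
        1.06646752e-02,  2.00300644e-05]), 'eef_pos': array([0.24114528, 0.54911965, 0.23022109]), 'tcp_rot': array([-3.13976454e+00, -8.96063719e-05,  2.72777498e+00]), 'ft_force': array([-0.14980934, -0.21808473, -0.42101901]), 'torque': array([-0.01128262,  0.03321158, -0.00253668]), 'finger_force': 0.0, 'finger_gap': 0.08548689904420854}
```

View pics/top.png

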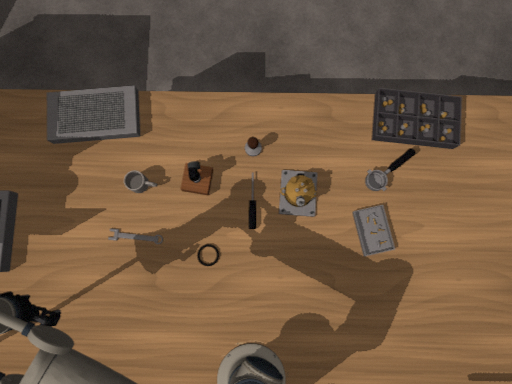

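View pics/scene.png

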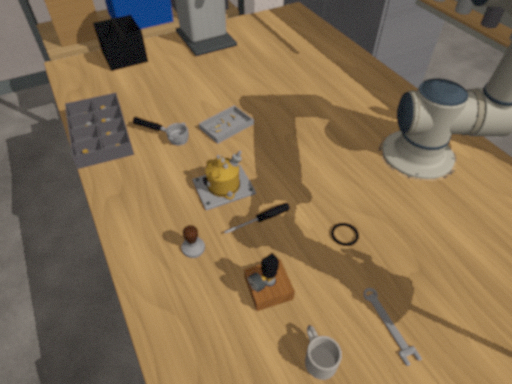

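The top view shows the tester in its rest at about (198,178) and the boiler at (299,191), with a steel part near (301,203). In the scene view the tester is at (270,270) and the boiler at (224,178), with a steel part at (236,158). I'll enlarge both.

```bash
python3 - <<'E'
import pickle,cv2,numpy as np
from h import *
a,b=pickle.load(open('ab.pkl','rb'))
def cr(c,u,v,w=50):return cv2.resize(c['image'][v-w*3//4:v+w*3//4,u-w:u+w],(400,300),interpolation=cv2.INTER_CUBIC)
cv2.imwrite('pics/z1.png',np.vstack([np.hstack([cr(a,198,178,40),cr(a,299,191,40)]),np.hstack([cr(b,268,280,40),cr(b,224,178,40)])]))
print(onz(a,197,179,.04),onz(a,299,191,.05),onz(b,269,283,.04),onz(b,224,180,.05))
E
```

```text
[0.62542701 0.18543364 0.04      ] [ 0.5883411  -0.14806191  0.05      ] [0.63356779 0.19752722 0.04      ] [ 0.59458779 -0.12965847  0.05      ]
```

View pics/z1.png

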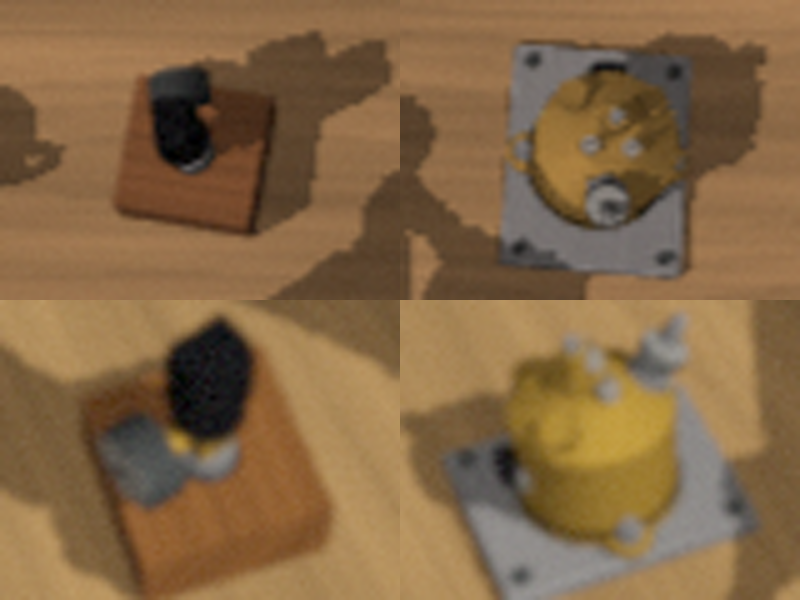

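Zoomed in, the nipple with its ring sleeve is on the robot side of the boiler, leaning toward −x. The tester's gauge points roughly +x. Next I'll move over the tester for a close look.

```bash
python3 -m handwheel '[{"fingers":0,"slide":[-37,-14,-3],"turn":[0,0,0]},{"fingers":0,"slide":[-37,-14,-3],"turn":[0,0,0]},{"fingers":0,"slide":[-37,-14,-3],"turn":[0,0,0]},{"fingers":0,"slide":[-37,-14,-3],"turn":[0,0,0]},{"fingers":0,"slide":[-37,-14,-3],"turn":[0,0,0]},{"fingers":0,"slide":[-37,-14,-3],"turn":[0,0,0]},{"fingers":0,"slide":[-37,-14,-3],"turn":[0,0,0]},{"fingers":0,"slide":[-37,-14,-3],"turn":[0,0,0]}]'
python3 -m handwheel '[{"fingers":0,"slide":[-37,-14,-3],"turn":[0,0,0]},{"fingers":0,"slide":[-37,-14,-3],"turn":[0,0,0]},{"fingers":0,"slide":[-37,-14,-3],"turn":[0,0,0]},{"fingers":0,"slide":[0,0,0],"turn":[0,0,-0.138]},{"fingers":0,"slide":[0,0,0],"turn":[0,0,-0.138]},{"fingers":0,"slide":[0,0,0],"turn":[0,0,-0.138]},{"fingers":0,"slide":[0,0,0],"turn":[0,0,0]},{"fingers":0,"slide":[0,0,0],"turn":[0,0,0]}]'
python3 - <<'E'
from h import *
c=shot('wrist','w1.png');print(c['fov_y'],c['hand_eye'].round(3).tolist());print(read_state()['joint_positions'])
import pickle;pickle.dump(c,open('w1.pkl','wb'))
E
```

```text
t: 0.9
eef_pos: [0.4681, 0.3264, 0.2549]
tcp_rot: [-3.141, -0.0, 2.728]
ft_force: [0.7, 0.6, -0.1]
finger_gap: 0.0855
finger_force: 0.0
t: 1.7
eef_pos: [0.5519, 0.2447, 0.2638]
tcp_rot: [-3.141, -0.001, 3.138]
ft_force: [-0.5, -1.7, 0.2]
finger_gap: 0.0854
finger_force: 0.0
71.62874525879255 [[0.001, -0.962, -0.272, 0.069], [1.0, 0.001, 0.001, 0.001], [-0.001, -0.272, 0.962, -0.143], [0.0, 0.0, 0.0, 1.0]]
[ 3.61163506e-01  1.11263090e-01  1.15113623e+00 -3.26022017e-05
  1.87966736e+00 -1.20669863e+00]
```

View pics/w1.png

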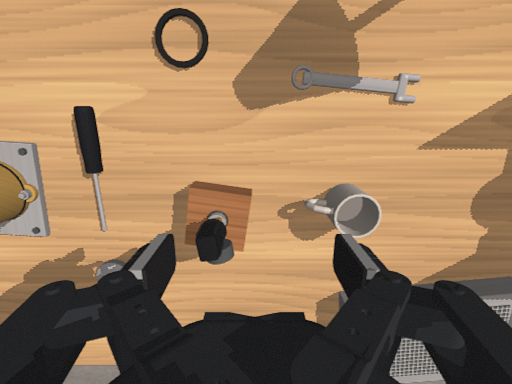

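The wrist view shows the rest top with corners near (192,182), (252,191), (246,250) and (187,242). The handle is at (212,238) and the gauge behind it at (220,252).

```bash
python3 - <<'E'
from h import *
import pickle
c=pickle.load(open('w1.pkl','rb'));a,b=pickle.load(open('ab.pkl','rb'))
cs=np.array([onz(c,u,v,.04) for u,v in((192,182),(252,191),(246,250))])
print(cs.round(4), 'ctr',(cs[0]+cs[2])/2, np.linalg.norm(cs[1]-cs[0]),np.linalg.norm(cs[2]-cs[1]))
e=cs[2]-cs[1];print('yaw',np.degrees(np.arctan2(e[1],e[0])))
e=cs[1]-cs[0];print('yaw',np.degrees(np.arctan2(e[1],e[0]))-90)
ctr=(cs[0]+cs[2])/2
for z in(.04,.08,.13):print(z,proj(c,[ctr[0],ctr[1],z]))
x0=160;y0=160
cv2.imwrite('pics/w1z.png',cv2.resize(c['image'][y0:y0+120,x0:x0+130],None,fx=5,fy=5,interpolation=cv2.INTER_CUBIC)[:600,:])
E
```

```text
[[0.5725 0.1578 0.04  ]
 [0.5859 0.2428 0.04  ]
 [0.6794 0.2332 0.04  ]] ctr [0.62594247 0.1955428  0.04      ] 0.08602025485850437 0.0939546220824757
yaw -5.833647388675653
yaw -8.990313873091822
0.04 [219.99798303 217.25671937]
0.08 [216.30381844 228.25855314]
0.13 [210.37388491 245.91887698]
```

View pics/w1z.png

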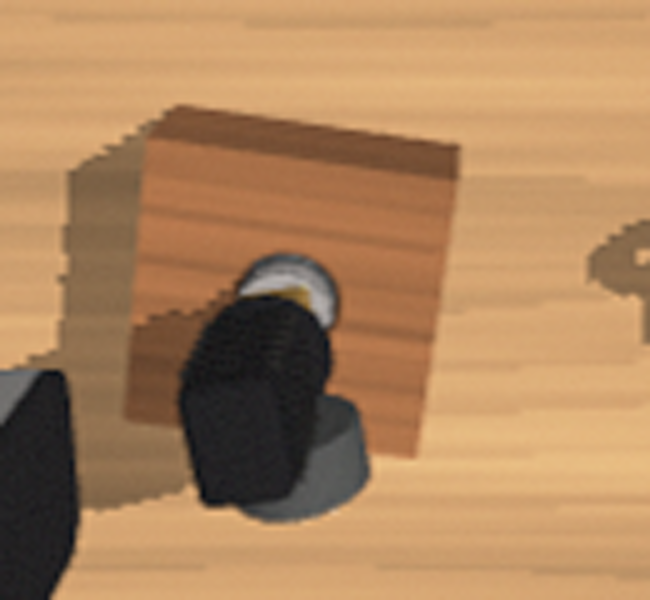

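```bash
python3 - <<'E'
from h import *
import pickle
c=pickle.load(open('w1.pkl','rb'))
g=lambda u,v,z:onz(c,160+u/5,160+v/5,z)
cs=np.array([g(*p,.04) for p in((145,143),(457,178),(415,457),(124,417))]);ctr=cs.mean(0)
print(cs.round(4),ctr,[np.linalg.norm(cs[i]-cs[i-1]) for i in range(4)])
for i,j in((1,2),(0,3),(0,1),(3,2)):
  e=cs[j]-cs[i];print('yaw',np.degrees(np.arctan2(e[1],e[0])))
h=np.array([g(*p,.13) for p in((183,388),(278,377),(300,492),(204,504))]);print(h.round(4),h.mean(0))
for i,j in((1,2),(0,3),(0,1),(3,2)):
  e=h[j]-h[i];print('hyaw',np.degrees(np.arctan2(e[1],e[0])),np.linalg.norm(e))
# pocket/bell circle and gauge
print('pocket', g(290,300,.04), 'gaugetop', g(330,460,.075))
for z in(.04,.08,.13):print(z,(proj(c,[ctr[0],ctr[1],z])-160)*5)
E
```

```text
[[0.5822 0.1529 0.04  ]
 [0.5928 0.2419 0.04  ]
 [0.6818 0.2286 0.04  ]
 [0.6681 0.1407 0.04  ]] [0.63120496 0.19103913 0.04      ] [np.float64(0.08680725194734118), np.float64(0.08961777213820765), np.float64(0.08994491837931917), np.float64(0.08900879501255775)]
yaw -8.482156728823547
yaw -8.104271362056673
yaw 83.18707947324788
yaw 81.1773002099882
[[0.6155 0.1804 0.13  ]
 [0.6128 0.2021 0.13  ]
 [0.642  0.206  0.13  ]
 [0.645  0.1835 0.13  ]] [0.6288276  0.19298643 0.13      ]
hyaw 7.644289079481707 0.02939617850893604
hyaw 5.997150032825065 0.029700722992384253
hyaw 97.02048062369519 0.02184314366580469
hyaw 97.78177380341975 0.022695633166975922
pocket [0.63025976 0.19243514 0.04      ] gaugetop [0.6636594  0.20674489 0.075     ]
0.04 [285.3978875 302.9974229]
0.08 [265.41617904 359.60084911]
0.13 [233.37428741 450.36790499]
```

```bash
python3 -m handwheel '[{"fingers":0,"slide":[-39,-26,0],"turn":[0,0,0]},{"fingers":0,"slide":[-39,-26,0],"turn":[0,0,0]},{"fingers":0,"slide":[0,0,35],"turn":[0,0,-0.122]},{"fingers":0,"slide":[0,0,35],"turn":[0,0,0]},{"fingers":0,"slide":[0,0,30],"turn":[0,0,0]},{"fingers":0,"slide":[0,0,0],"turn":[0,0,0]},{"fingers":0,"slide":[0,0,0],"turn":[0,0,0]}]'
python3 - <<'E'
from h import *
c=shot('wrist','w2.png')
print(read_state()['eef_pos'],read_state()['joint_positions'])
import pickle;pickle.dump(c,open('w2.pkl','wb'))
E
```

```text
t: 2.45
eef_pos: [0.6297, 0.1928, 0.1645]
tcp_rot: [-3.141, -0.001, -3.021]
ft_force: [-0.2, 0.3, 0.2]
finger_gap: 0.0848
finger_force: 0.0
[0.63046716 0.19301567 0.16640044] [ 2.45533164e-01  2.46554548e-01  1.17262199e+00 -6.87544782e-05
  1.72004356e+00 -1.44669357e+00]
```

View pics/w2.png

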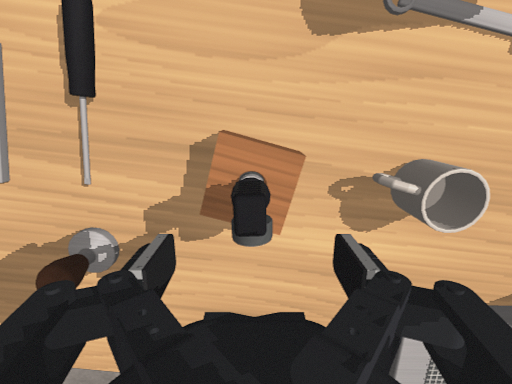

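The handle is centred between the pads: handle column about 251, pad midpoint about 254. Descending to grip.

```bash
python3 -m handwheel '[{"fingers":0,"slide":[0,0,28],"turn":[0,0,0]},{"fingers":0,"slide":[0,0,28],"turn":[0,0,0]},{"fingers":0,"slide":[0,0,19],"turn":[0,0,0]},{"fingers":0,"slide":[0,0,0],"turn":[0,0,0]},{"fingers":0.3,"slide":[0,0,0],"turn":[0,0,0]},{"fingers":0.5,"slide":[0,0,0],"turn":[0,0,0]},{"fingers":1,"slide":[0,0,0],"turn":[0,0,0]},{"fingers":1,"slide":[0,0,0],"turn":[0,0,0]}]' 90
python3 -m handwheel '[{"fingers":1,"slide":[0,0,0],"turn":[0,0,0]},{"fingers":1,"slide":[0,0,0],"turn":[0,0,0]},{"fingers":1,"slide":[0,0,0],"turn":[0,0,0]},{"fingers":1,"slide":[0,0,0],"turn":[0,0,0]}]' 90
```

```text
t: 3.3
eef_pos: [0.6306, 0.1928, 0.0909]
tcp_rot: [3.141, 0.002, -3.019]
ft_force: [0.5, -0.2, 0.6]
finger_gap: 0.0284
finger_force: 0.2
t: 3.7
eef_pos: [0.6307, 0.1924, 0.0908]
tcp_rot: [-3.141, 0.002, -3.02]
ft_force: [-0.5, -2.1, 5.9]
finger_gap: 0.023
finger_force: 87.5
```

```bash
python3 -m handwheel '[{"fingers":1,"slide":[0,0,-10],"turn":[0,0,0]},{"fingers":1,"slide":[0,0,-20],"turn":[0,0,0]},{"fingers":1,"slide":[0,0,-30],"turn":[0,0,0]},{"fingers":1,"slide":[0,0,-35],"turn":[0,0,0]},{"fingers":1,"slide":[0,0,-35],"turn":[0,0,0]},{"fingers":1,"slide":[0,0,-35],"turn":[0,0,0]},{"fingers":1,"slide":[0,0,-15],"turn":[0,0,0]},{"fingers":1,"slide":[19,-28,0],"turn":[0,0,0]}]'
python3 -m handwheel '[{"fingers":1,"slide":[23,-34,0],"turn":[0,0,0]},{"fingers":1,"slide":[23,-34,0],"turn":[0,0,0]},{"fingers":1,"slide":[23,-34,0],"turn":[0,0,0]},{"fingers":1,"slide":[23,-34,0],"turn":[0,0,0]},{"fingers":1,"slide":[23,-34,0],"turn":[0,0,0]},{"fingers":1,"slide":[23,-34,0],"turn":[0,0,0]},{"fingers":1,"slide":[23,-34,0],"turn":[0,0,0]},{"fingers":1,"slide":[23,-34,0],"turn":[0,0,0]}]'
python3 -m handwheel '[{"fingers":1,"slide":[23,-34,0],"turn":[0,0,0]},{"fingers":1,"slide":[0,0,0],"turn":[0,0,0.14]},{"fingers":1,"slide":[0,0,0],"turn":[0,0,0.14]},{"fingers":1,"slide":[0,0,0],"turn":[0,0,0.14]},{"fingers":1,"slide":[0,0,0],"turn":[0,0,0.14]},{"fingers":1,"slide":[0,0,0],"turn":[0,0,0.14]},{"fingers":1,"slide":[0,0,0],"turn":[0,0,0.14]},{"fingers":1,"slide":[0,0,0],"turn":[0,0,0.14]}]'
python3 -m handwheel '[{"fingers":1,"slide":[0,0,0],"turn":[0,0,0.14]},{"fingers":1,"slide":[0,0,0],"turn":[0,0,0.14]},{"fingers":1,"slide":[0,0,0],"turn":[0,0,0.14]},{"fingers":1,"slide":[0,0,0],"turn":[0,0,0.14]},{"fingers":1,"slide":[0,0,0],"turn":[0,0,0.14]},{"fingers":1,"slide":[0,0,0],"turn":[0,0,0]},{"fingers":1,"slide":[0,0,0],"turn":[0,0,0]}]'
python3 - <<'E'
from h import *
c=shot('wrist','w3.png')
print(read_state()['eef_pos'],read_state()['joint_positions'])
import pickle;pickle.dump(c,open('w3.pkl','wb'))
E
```

```text
t: 4.5
eef_pos: [0.6154, 0.1656, 0.271]
tcp_rot: [3.139, 0.003, -3.015]
ft_force: [0.4, -2.2, -2.1]
finger_gap: 0.0229
finger_force: 88.3
t: 5.3
eef_pos: [0.4638, -0.1305, 0.2689]
tcp_rot: [3.14, -0.001, -3.019]
ft_force: [0.2, -1.0, -3.2]
finger_gap: 0.0232
finger_force: 88.3
t: 6.1
eef_pos: [0.4461, -0.1658, 0.2688]
tcp_rot: [-3.142, -0.002, 2.279]
ft_force: [-0.0, 0.2, -3.2]
finger_gap: 0.0229
finger_force: 88.8
t: 6.8
eef_pos: [0.4463, -0.166, 0.269]
tcp_rot: [-3.141, -0.001, 1.588]
ft_force: [-0.3, 0.3, -3.7]
finger_gap: 0.0232
finger_force: 88.8
[ 0.4463069  -0.16609848  0.26903507] [-4.27950134e-01 -2.28642578e-01  1.46885766e+00  3.13167568e-04
  1.90217103e+00 -4.44464181e-01]
```

View pics/w3.png

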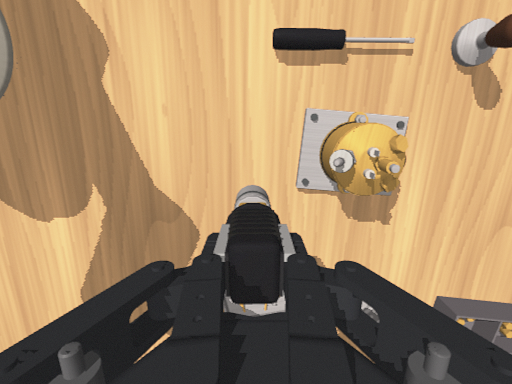

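The boiler plate corners are near (307,108), (408,117), (399,193) and (297,187). The nipple sleeve is at (342,160) with the tip around (339,163), pointing −x, and the bell bottom is visible at (252,190). I'll tilt 30° for a second vantage.

```bash
python3 -m handwheel '[{"fingers":1,"slide":[0,0,0],"turn":[-0.131,0,0]},{"fingers":1,"slide":[0,0,0],"turn":[-0.131,0,0]},{"fingers":1,"slide":[0,0,0],"turn":[-0.131,0,0]},{"fingers":1,"slide":[0,0,0],"turn":[-0.131,0,0]},{"fingers":1,"slide":[0,0,0],"turn":[0,0,0]},{"fingers":1,"slide":[0,0,0],"turn":[0,0,0]}]'
python3 - <<'E'
from h import *
import pickle
c=shot('wrist','w4.png');print(read_state()['eef_pos'],read_state()['joint_positions'])
pickle.dump(c,open('w4.pkl','wb'))
w=pickle.load(open('w3.pkl','rb'))
p=np.array([.535,-.14,.1]);u,v=map(int,proj(c,p));print(u,v)
k=np.array([onz(w,*q,.012) for q in((307,108),(408,117),(399,193),(297,187))]);print(k.round(4),k.mean(0))
for i,j in((0,1),(3,2),(3,0),(2,1)):e=k[j]-k[i];print(np.degrees(np.arctan2(e[1],e[0])),np.linalg.norm(e))
A=cv2.resize(w['image'][90:210,285:420],(600,533),interpolation=cv2.INTER_CUBIC)
u0=max(u-90,0);v0=max(v-60,0)
print('A scale',600/135,'B orig',u0,v0)
cv2.imwrite('pics/w34.png',np.hstack([A[60:460,:400],cv2.resize(c['image'][v0:v0+120,u0:u0+120],(400,400),interpolation=cv2.INTER_CUBIC)]))
E
```

```text
t: 7.45
eef_pos: [0.4456, -0.1666, 0.2693]
tcp_rot: [2.62, 0.001, 1.583]
ft_force: [0.1, 0.1, -1.0]
finger_gap: 0.0231
finger_force: 89.0
[ 0.44633852 -0.16655597  0.27010713] [-0.65276359 -0.67463797  1.8654091   0.31293239  1.52734927 -0.61255553]
248 152
[[ 0.5208 -0.0834  0.012 ]
 [ 0.6676 -0.0932  0.012 ]
 [ 0.6736 -0.2074  0.012 ]
 [ 0.5137 -0.2007  0.012 ]] [ 0.5939104  -0.14616735  0.012     ]
-3.799625674093098 0.1472118792781176
-2.412963815975641 0.16004006891456674
86.54889134552165 0.11750100852238936
92.97400969941228 0.11442464975199833
A scale 4.444444444444445 B orig 158 92
```

View pics/w34.png

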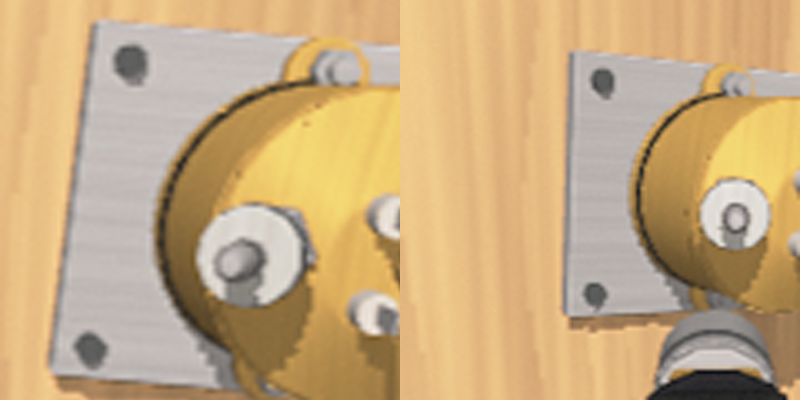

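The left half shows the sleeve disc at (250,255) with the tip at (237,258). The right half, seen nearly along the nipple axis, has the sleeve at (736,214) and the tip at (736,217). Triangulating both.

```bash
cat > n.py <<'E'
from h import *
import pickle
w=pickle.load(open('w3.pkl','rb'));c=pickle.load(open('w4.pkl','rb'))
A=lambda x,y:ray(w,285+(x+.5)/4.444-.5,90+(y+60.5)/4.4417-.5)
B=lambda x,y:ray(c,158+(x-400+.5)/3.3333-.5,92+(y+.5)/3.3333-.5)
t,e=tri([A(237,259),B(736,217)]);print('tip',t,e)
s,e=tri([A(250,255),B(736,214)]);print('slv',s,e)
d=t-s;print(np.linalg.norm(d),d/np.linalg.norm(d))
n=np.array([-.5*np.cos(np.radians(3.6)),.5*np.sin(np.radians(3.6)),.866]);print('n',n,'tip from slv',s+.02*n)
for pt in(t,s):
  print('radial from plate ctr', pt-np.array([.592,-.1467,0]))
p=s+.02*n
for k in(w,c):print(proj(k,p),proj(k,s))
print('meas A tip',285+237.5/4.444-.5,90+319.5/4.4417-.5,'B tip',158+336.5/3.333-.5,92+217.5/3.333-.5)
M=T(read_state());print('tool z',M[:3,2],'tool x',M[:3,0])
m=M[:3,3]+M[:3,2]*.0728;print('mouth',m)
print('bell rim px',proj(c,m))
E
python3 n.py
```

```text
tip [ 0.53986457 -0.14316432  0.11592732] [np.float64(3.0503670560915804e-05), np.float64(3.0503670560945884e-05)]
slv [ 0.54693834 -0.14393893  0.10409375] [np.float64(9.301689607114222e-06), np.float64(9.301689607083776e-06)]
0.013808387957624122 [-0.51228047  0.05609719  0.85698414]
n [-0.49901336  0.03139526  0.866     ] tip from slv [ 0.53695807 -0.14331103  0.12141375]
radial from plate ctr [-0.05213543  0.00353568  0.11592732]
radial from plate ctr [-0.04506166  0.00276107  0.10409375]
[336.80244559 162.29977859] [340.86878026 160.52331479]
[258.71391687 157.63223529] [258.45130614 155.85804767]
meas A tip 337.9428442844285 161.4319179593399 B tip 258.460096009601 156.75652565256524
tool z [ 0.498954    0.00566797 -0.86660994] tool x [-0.01350242  0.99990808 -0.00123428]
mouth [ 0.48266237 -0.16614334  0.20701793]
bell rim px [255.10878784 201.54501914]
```

```bash
cat >> n.py <<'E'
tip=np.array([.538,-.1432,.1190])
print('---')
Rn=M[:3,:3]@R.from_rotvec([0,-.037,0]).as_matrix();print('z after',Rn[:,2])
mo=M[:3,3]+Rn@np.array([.0,-.0017,.0728])
print('slide mm, standoff 60:',Rn.T@(tip+.06*n-mo)*1000)
E
python3 n.py | sed 1,/---/d
```

```text
z after [ 0.49911198 -0.03132407 -0.86597115]
slide mm, standoff 60: [28.83243399  6.0203902  43.07347816]
```

```bash
python3 -m handwheel '[{"fingers":1,"slide":[0,0,0],"turn":[0,-0.037,0]},{"fingers":1,"slide":[14.5,3,21.5],"turn":[0,0,0]},{"fingers":1,"slide":[14.5,3,21.5],"turn":[0,0,0]},{"fingers":1,"slide":[0,0,0],"turn":[0,0,0]},{"fingers":1,"slide":[0,0,0],"turn":[0,0,0]},{"fingers":1,"slide":[0,0,0],"turn":[0,0,0]}]'
python3 - <<'E'
from h import *
import pickle
c=shot('wrist','w5.png');b=shot('scene','s5.png');pickle.dump((c,b),open('w5.pkl','wb'))
s=read_state();M=T(s);print(s['ft_force'],M[:3,2])
u,v=map(int,proj(c,[.538,-.1432,.119]));ub,vb=map(int,proj(b,[.52,-.1432,.14]));print(u,v,ub,vb)
u0=max(u-40,0);v0=max(v-40,0);print(u0,v0,ub-40,vb-40)
f=lambda i,u,v:cv2.resize(i[v:v+80,u:u+80],(400,400),interpolation=cv2.INTER_CUBIC)
cv2.imwrite('pics/z5.png',np.hstack([f(c['image'],u0,v0),f(b['image'],ub-40,vb-40)]))
E
```

```text
t: 8.1
eef_pos: [0.4738, -0.1389, 0.2357]
tcp_rot: [2.617, 0.033, 1.566]
ft_force: [0.2, -0.3, -3.3]
finger_gap: 0.0229
finger_force: 88.9
[-0.40770166  0.37490871 -3.03834419] [ 0.5012783  -0.03156419 -0.86471022]
251 184 245 144
211 144 205 104
```

View pics/z5.png

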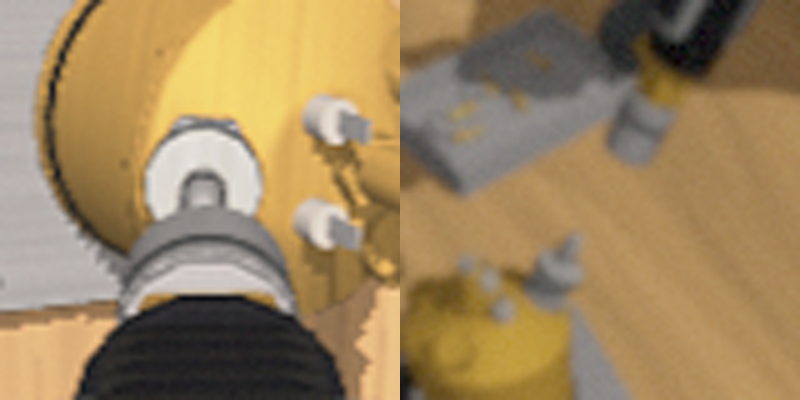

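In the wrist view the stem is at column about 204, the sleeve at (204,183) and the bell centre at about 209, all nearly aligned. In the scene view the bell mouth is at (635,150) and the nipple tip at (572,240). I'll check the offsets numerically.

```bash
python3 - <<'E'
from h import *
import pickle
c,b=pickle.load(open('w5.pkl','rb'));w3=pickle.load(open('w3.pkl','rb'));w4=pickle.load(open('w4.pkl','rb'))
M=T(read_state());n=np.array([-.499,.0314,.866]);tip=np.array([.538,-.1432,.119])
m=M[:3,3]+M[:3,:3]@[0,0,.0728]
print('cx',c['cx'],'tool y',M[:3,1])
P=lambda x,y:(205+(x-400+.5)/5-.5,104+(y+.5)/5-.5)
print('scene pred tip',proj(b,tip),'obs',P(572,238));print('slv',proj(b,tip-.02*n),P(556,272));print('mouth',proj(b,m),P(635,150))
print('scene pred base of bell axis +30mm',proj(b,m+.034*n))
# sleeve centre from 3 wrist views
W=lambda x,y:ray(c,211+(x+.5)/5-.5,144+(y+.5)/5-.5)
A=lambda x,y:ray(w3,285+(x+.5)/4.444-.5,90+(y+60.5)/4.4417-.5)
B=lambda x,y:ray(w4,158+(x-400+.5)/3.3333-.5,92+(y+.5)/3.3333-.5)
S=ray(b,*P(556,272))
s,e=tri([A(250,255),B(736,214),W(204,183)]);print('slv',s,e)
s4,e=tri([A(250,255),B(736,214),W(204,183),S]);print('slv4',s4,e)
print('wrist pred slv',((proj(c,s)-[211,144])*5), 'mouth',(proj(c,m)-[211,144])*5)
for q in(s,s4): print('tip rel mouth tool',M[:3,:3].T@(q+.02*n-m)*1000)
E
```

```text
cx 253.94693819935483 tool y [0.8652654  0.01136956 0.50118512]
scene pred tip [239.67851241 151.98636842] obs (239.0, 151.2)
slv [236.43141868 157.73054501] (235.8, 158.0)
mouth [249.10353751 133.74600914] (251.6, 133.6)
scene pred base of bell axis +30mm [255.11881663 123.07759469]
slv [ 0.54740701 -0.14399862  0.10304476] [np.float64(0.00016375720222562123), np.float64(0.0001620625330673256), np.float64(0.00020927573336652203)]
slv4 [ 0.54896922 -0.14469262  0.10019359] [np.float64(0.0007127564970674078), np.float64(0.000308252625681012), np.float64(4.046574359190424e-05), np.float64(0.0005082230936495946)]
wrist pred slv [202.10742058 181.91558892] mouth [212.43767356 289.43710971]
tip rel mouth tool [ 3.55321253e-02 -2.49047216e+00  5.90020669e+01]
tip rel mouth tool [-0.55460618 -2.57560726 62.27251214]
```

```bash
python3 - <<'E'
from h import *
import pickle
c,b=pickle.load(open('w5.pkl','rb'));_,b0=pickle.load(open('ab.pkl','rb'))
h=cv2.cvtColor(b['image'],cv2.COLOR_BGR2HSV)
print('S/V rows; cols 240..266')
for r in range(112,142):print(r,' '.join('%3d'%x for x in h[r,240:267,1]))
M=T(read_state());n=-M[:3,2]
for k in(0,.017,.034):
  p=M[:3,3]+M[:3,2]*(.0728-k);print(proj(b,p))
E
```

```text
S/V rows; cols 240..266
112  16  28  28  27  33  36  11  28  30  17  17  89 141 190 155 116  36  28  14   6  24  19  27  81  64 119  92
113  18  10  16  17  11  14  13   0   7  21  28 100 147 160 183 242  89 119  53 213  49 255  66   0  57  71  51
114  12  12   9  16  10  15  39   6  18  27  13 106 139 176 155 171  72  38  51  27  61 120 100  16  35  54  51
115  17  12  13   7  13   3  11  27  13  26   5  54 120 142 166 159 139  93 166  48  73 177 115  57  53  73  29
116  11   9  11  13  16  10  18   5  16  16  19  17  97 128 181 177 167 128 148  85 255  35  41  13 128 112 173
117  11  13   6  12  11  12  14   8  15  10  25  11  70 152 175 167 162 178 141 165 121  54  57  31  23  34 117
118  13  11   8  16   6   6  12  14  15   8  19  31  81 151 170 168 192 168 175 164 171 123  79  83  59 104 147
119   8   8   5  17  10   5  14  10   9   3  16  39  82 149 165 166 194 176 197 181 170 166 159 138 113 124 117
120  16   3  15   6  10   9  10   8  17  14  19  41  77 138 202 202 183 174 174 182 166 177 166 164 138 126 125
121   8   7  12  13  15  10  10   7  10   8  12  32  86 126 176 177 
[... 1667 characters left out ...]
  42  59  94 112 120 124 135 125 131 122 124 127 123 123
137 128 120 122 127 120 128 127 121 125 116 104  91  84  86  98 112 128 126 120 123 131 130 125 126 122 128 126
138 125 125 122 121 122 125 120 121 120 121 123 118 119 118 117 123 127 120 121 127 120 124 121 128 126 121 119
139 125 122 123 122 119 122 125 125 124 119 122 122 126 128 128 121 126 126 128 124 124 125 131 125 125 130 123
140 130 119 124 124 125 122 122 123 124 123 122 121 122 121 123 125 124 126 128 126 130 127 126 124 115 122 127
141 118 121 124 122 119 124 117 126 118 125 120 120 122 123 122 126 124 126 122 126 127 128 121 124 121 128 124
[249.10353751 133.74600914]
[252.09915258 128.46059558]
[255.14671197 123.08353234]
```

```bash
python3 - <<'E'
from h import *
import pickle
c,b=pickle.load(open('w5.pkl','rb'))
h=cv2.cvtColor(b['image'],cv2.COLOR_BGR2HSV)
for r in range(147,166):print(r,' '.join('%3d'%x for x in h[r,226:246,1]),'|',' '.join('%3d'%x for x in h[r,226:246,2]))
h=cv2.cvtColor(c['image'],cv2.COLOR_BGR2HSV)
print('wrist cols 230..274')
for r in range(166,204,2):print(r,' '.join('%3d'%x for x in h[r,230:275,1]))
print('V')
for r in range(176,204,2):print(r,' '.join('%3d'%x for x in h[r,230:275,2]))
E
```

```text
147 125 125 122 121 127 123 127 119 123 125 121 119 123 124 124 122 126 125 120 120 | 177 172 172 173 169 172 169 173 176 177 179 182 182 179 179 178 180 181 182 180
148 120 125 122 122 123 121 122 127 122 121 125 119 128 118 120 123 123 118 122 120 | 180 176 174 171 172 171 173 171 174 177 178 182 183 183 180 178 179 180 180 182
149 122 125 124 123 122 122 122 122 125 128 123 122 122 112 113 117 125 124 126 125 | 180 179 173 172 170 169 169 170 171 172 174 176 178 176 176 177 176 179 180 181
150 120 120 123 122 125 124 130 120 124 122 119 116 107  92  85 102 112 124 123 125 | 181 180 176 176 170 171 167 170 168 173 174 173 167 163 165 173 177 177 180 180
151 123 119 123 126 123 121 121 123 123 122 124 111  80  47  51  77 106 126 122 121 | 180 182 180 176 174 171 168 170 168 169 167 158 150 147 160 168 178 178 176 177
152 123 123 119 123 127 125 120 120 118 120 118  97  46  26  39  72 105 118 123 123 | 178 181 180 180 179 175 172 166 167 161 155 144 132 135 152 171 177 180 178 180
153 128 117 125 123 123 128 115  97  92  98  93  64  21  17  44  81 114 120 128 119 | 175 181 179 180 18
[... 7447 characters left out ...]
  98  77  94 131 156 173 175 165 156 156 162 161 162 162 162 161 162 164 162 158 151 169 186 176 153 130 100  86 101 108 153 179 175 157 138 131 125
198 187 188 161 135 128 111 106  84  91 123 153 162 145 144 167 195 213 211 207 205 206 208 207 206 208 206 205 208 216 213 183 157 148 154 156 141 107  79 112 157 169 169 167 147 130
200 181 180 180 183 158 109  83 117 150 153 157 187 211 212 205 205 203 205 204 204 205 204 204 205 205 204 206 204 206 204 205 206 211 205 177 163 166 137  95 138 168 165 162 157 156
202 185 189 187 187 168 119 129 129 153 194 201 193 192 193 194 190 184 186 187 187 186 185 185 186 187 186 185 181 176 178 179 184 185 189 177 185 169 146 133 110 144 164 157 153 153
```

Recomputed alignment: shift about −1.2 mm in tool y and −0.5 mm in tool x. I'll advance to just short of the tip, then slowly onto the stem.

```bash
python3 -m handwheel '[{"fingers":1,"slide":[-0.5,-1.2,15],"turn":[0,0,0]},{"fingers":1,"slide":[0,0,20],"turn":[0,0,0]},{"fingers":1,"slide":[0,0,15],"turn":[0,0,0]},{"fingers":1,"slide":[0,0,0],"turn":[0,0,0]},{"fingers":1,"slide":[0,0,0],"turn":[0,0,0]},{"fingers":1,"slide":[0,0,0],"turn":[0,0,0]}]'
python3 - <<'E'
from h import *
s=read_state();M=T(s);print(s['ft_force'],M[:3,:3].T@s['ft_force'],M[:3,2])
E
python3 -m handwheel '[{"fingers":1,"slide":[0,0,4],"turn":[0,0,0]},{"fingers":1,"slide":[0,0,4],"turn":[0,0,0]},{"fingers":1,"slide":[0,0,4],"turn":[0,0,0]},{"fingers":1,"slide":[0,0,0],"turn":[0,0,0]},{"fingers":1,"slide":[0,0,0],"turn":[0,0,0]}]'
python3 - <<'E'
from h import *
s=read_state();M=T(s);print(M[:3,:3].T@s['ft_force'],s['torque'])
E
```

```text
t: 8.8
eef_pos: [0.4974, -0.1411, 0.1921]
tcp_rot: [2.615, 0.033, 1.565]
ft_force: [0.4, 0.7, -2.7]
finger_gap: 0.0231
finger_force: 88.9
[ 0.35599295  0.71853946 -2.65851983] [ 0.80822312 -1.01870117  2.45352419] [ 0.50214461 -0.03164785 -0.86420438]
t: 9.3
eef_pos: [0.5032, -0.1409, 0.1796]
tcp_rot: [2.618, 0.032, 1.565]
ft_force: [0.8, -0.1, -2.7]
finger_gap: 0.023
finger_force: 89.0
[-0.0282237  -0.66952004  2.72044139] [0.02101078 0.56968095 0.00118714]
```

```bash
cat > f.py <<'E'
from h import *
s=read_state();M=T(s);print('TOOL F',(M[:3,:3].T@s['ft_force']).round(2),'axis prog mm',round(float(np.dot(np.array(s['eef_pos'])-[.4738,-.1389,.2357],[.5,-.0316,-.8655])*1000),2))
E
for i in 1 2; do python3 -m handwheel '[{"fingers":1,"slide":[0,0,1.5],"turn":[0,0,0]},{"fingers":1,"slide":[0,0,1.5],"turn":[0,0,0]},{"fingers":1,"slide":[0,0,0],"turn":[0,0,0]}]' | grep ft_; python3 f.py; done
```

```text
ft_force: [-0.5, 0.1, -2.2]
TOOL F [ 0.2  -1.5   1.63] axis prog mm 66.2
ft_force: [1.6, -2.0, -2.0]
TOOL F [-1.91  0.31  2.62] axis prog mm 68.9
```

```bash
for i in 1 2; do python3 -m handwheel '[{"fingers":1,"slide":[0,0,1.5],"turn":[0,0,0]},{"fingers":1,"slide":[0,0,1.5],"turn":[0,0,0]},{"fingers":1,"slide":[0,0,0],"turn":[0,0,0]}]' | grep ft_; python3 f.py;python3 f.py; done
```

```text
ft_force: [1.8, -2.2, -1.4]
TOOL F [-2.15  0.82  2.13] axis prog mm 71.95
TOOL F [-2.15  0.82  2.13] axis prog mm 71.95
ft_force: [2.0, -3.8, -1.2]
TOOL F [-3.75  1.08  2.18] axis prog mm 74.96
TOOL F [-3.75  1.08  2.18] axis prog mm 74.96
```

Light side contact is pushing the tool toward −x and slightly +y, so I'll relieve it.

```bash
python3 -m handwheel '[{"fingers":1,"slide":[-0.8,0.4,0],"turn":[0,0,0]},{"fingers":1,"slide":[0,0,0],"turn":[0,0,0]},{"fingers":1,"slide":[0,0,0],"turn":[0,0,0]}]' | grep ft_; python3 f.py;python3 -m handwheel '[{"fingers":1,"slide":[0,0,1.5],"turn":[0,0,0]},{"fingers":1,"slide":[0,0,0],"turn":[0,0,0]},{"fingers":1,"slide":[0,0,0],"turn":[0,0,0]}]' | grep ft_; python3 f.py
```

```text
ft_force: [1.3, -2.7, -0.3]
TOOL F [-2.72  0.9   1.  ] axis prog mm 75.04
ft_force: [-2.1, -1.8, 3.4]
TOOL F [-1.93 -0.19 -3.91] axis prog mm 76.33
```

```bash
python3 -m handwheel '[{"fingers":1,"slide":[-0.6,0.3,0],"turn":[0,0,0]},{"fingers":1,"slide":[0,0,0],"turn":[0,0,0]},{"fingers":1,"slide":[0,0,0],"turn":[0,0,0]}]' | grep ft_; python3 f.py;python3 -m handwheel '[{"fingers":1,"slide":[0,0,1],"turn":[0,0,0]},{"fingers":1,"slide":[0,0,0],"turn":[0,0,0]},{"fingers":1,"slide":[0,0,0],"turn":[0,0,0]}]' | grep ft_; python3 f.py
python3 - <<'E'
from h import *
import pickle
c=shot('wrist','w6.png');b=shot('scene','s6.png');pickle.dump((c,b),open('w6.pkl','wb'))
f=lambda i,u,v:cv2.resize(i[v:v+80,u:u+80],(400,400),interpolation=cv2.INTER_CUBIC)
cv2.imwrite('pics/z6.png',np.hstack([f(c['image'],211,144),f(b['image'],205,104)]))
E
```

```text
ft_force: [-5.4, 0.8, 4.8]
TOOL F [ 0.66 -2.22 -6.89] axis prog mm 76.37
ft_force: [-8.6, 1.4, 8.2]
TOOL F [  1.11  -3.33 -11.45] axis prog mm 76.92
```

View pics/z6.png

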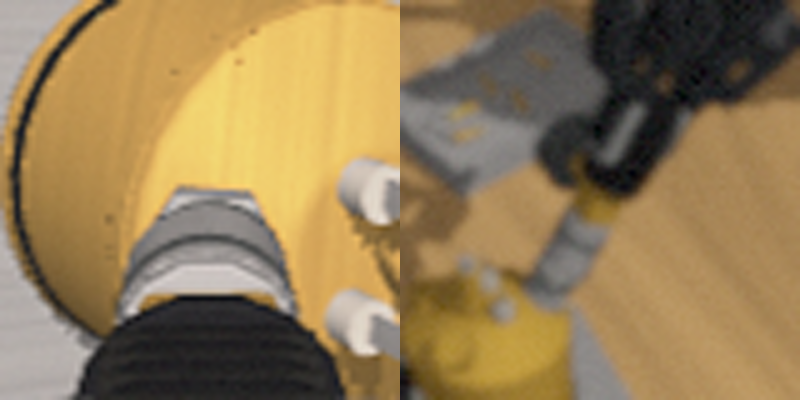

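The bell now covers the nipple and its rim sits on the sleeve (wrist (205,215), scene (550,285)). Axial force is about 14 N. Pressing on gently in 1 mm steps.

```bash
python3 -m handwheel '[{"fingers":1,"slide":[0,-0.3,1],"turn":[0,0,0]},{"fingers":1,"slide":[0,0,0],"turn":[0,0,0]},{"fingers":1,"slide":[0,0,0],"turn":[0,0,0]}]' | grep _force; python3 f.py;for i in 1 2; do python3 -m handwheel '[{"fingers":1,"slide":[0,0,1],"turn":[0,0,0]},{"fingers":1,"slide":[0,0,0],"turn":[0,0,0]},{"fingers":1,"slide":[0,0,0],"turn":[0,0,0]}]' | grep _force; python3 f.py; done
```

```text
ft_force: [-7.3, 1.6, 7.6]
finger_force: 91.0
TOOL F [  1.36  -2.51 -10.32] axis prog mm 77.86
ft_force: [-7.0, 0.2, 6.0]
finger_force: 90.8
TOOL F [-0.03 -3.04 -8.68] axis prog mm 79.03
ft_force: [-6.1, 0.4, 3.6]
finger_force: 90.6
TOOL F [ 0.25 -3.43 -6.15] axis prog mm 80.27
```

The force is falling, so the sleeve is going over centre. Continuing to the stop.

```bash
for i in 1 2 3; do python3 -m handwheel '[{"fingers":1,"slide":[0,-0.1,1],"turn":[0,0,0]},{"fingers":1,"slide":[0,0,0],"turn":[0,0,0]},{"fingers":1,"slide":[0,0,0],"turn":[0,0,0]}]' | grep _force; python3 f.py; done
```

```text
ft_force: [-3.3, 0.7, 4.0]
finger_force: 90.3
TOOL F [ 0.6  -0.87 -5.11] axis prog mm 81.47
ft_force: [-0.6, 1.6, 2.9]
finger_force: 90.0
TOOL F [ 1.48  0.9  -2.85] axis prog mm 82.7
ft_force: [-5.6, 2.5, 7.8]
finger_force: 90.7
TOOL F [ 2.27 -0.9  -9.67] axis prog mm 82.9
```

It has reached the hard stop: progress stalls and the force rises. A little more preload so it holds firmly.

```bash
for i in 1 2; do python3 -m handwheel '[{"fingers":1,"slide":[0.15,0,0.8],"turn":[0,0,0]},{"fingers":1,"slide":[0,0,0],"turn":[0,0,0]},{"fingers":1,"slide":[0,0,0],"turn":[0,0,0]}]' ; python3 f.py; done
```

```text
t: 13.9
eef_pos: [0.5137, -0.1427, 0.163]
tcp_rot: [2.617, 0.032, 1.566]
ft_force: [-10.8, 3.0, 11.2]
finger_gap: 0.0231
finger_force: 91.4
TOOL F [  2.56  -3.74 -15.2 ] axis prog mm 82.99
t: 14.2
eef_pos: [0.5139, -0.1427, 0.163]
tcp_rot: [2.617, 0.033, 1.566]
ft_force: [-16.3, 3.3, 14.5]
finger_gap: 0.0231
finger_force: 92.2
TOOL F [  2.77  -6.79 -20.81] axis prog mm 83.05
```

```bash
python3 -m handwheel '[{"fingers":1,"slide":[0.2,-0.6,0],"turn":[0,0,0]},{"fingers":1,"slide":[0,0,0],"turn":[0,0,0]},{"fingers":1,"slide":[0,0,0],"turn":[0,0,0]},{"fingers":1,"slide":[0,0,0],"turn":[0,0,0]},{"fingers":1,"slide":[0,0,0],"turn":[0,0,0]}]' ; python3 f.py; python3 -m handwheel '[{"fingers":1,"slide":[0,0,0],"turn":[0,0,0]},{"fingers":1,"slide":[0,0,0],"turn":[0,0,0]},{"fingers":1,"slide":[0,0,0],"turn":[0,0,0]},{"fingers":1,"slide":[0,0,0],"turn":[0,0,0]},{"fingers":1,"slide":[0,0,0],"turn":[0,0,0]}]' >/dev/null; python3 f.py
```

```text
t: 14.7
eef_pos: [0.5137, -0.1426, 0.1629]
tcp_rot: [2.616, 0.033, 1.566]
ft_force: [-12.8, 4.2, 13.6]
finger_gap: 0.0228
finger_force: 92.1
TOOL F [  3.69  -4.21 -18.29] axis prog mm 83.06
TOOL F [  2.02  -4.11 -18.24] axis prog mm 83.02
```

Steady at the stop with about 20 N of push. Handing in.

```bash
python3 -c "
from bench import *
print(close_job())"
```

```text
the job is handed in; nothing more can be done
None
```

I handed the job in at about 15 s with the tester still gripped and its coupler pressed on the nipple at about 20 N; the axial force dropped as the sleeve went over centre, then rose sharply with no further travel, so I take the sleeve to be fully home, though no reading shows it directly.

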